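# Tap the flow cell home against its hidden stop

## Robot

A 7-joint arm with a two-finger parallel gripper is mounted at the origin on a cart in front of the work surface, level with it; the furniture and walls round the work are solid. World frame = base frame: x ahead of the robot, y to its left, z up, the work surface at z = 0. Lengths are in m, angles in rad, forces in N, time in s.
With the tool pointing down it reaches from about 0.4 to 0.85 m from the base axis. Payload 10.4 kg.
Tool frame: the origin (TCP) lies midway between the tips of the shut fingers; the grasp point (between the pads) lies 19 mm behind it; z points along the fingers, y is the direction in which the jaws open and shut (so a half turn about z gives the same grasp; the last joint's range is limited). The gripper opens to 85 mm and grips with 20 to 120 N. Pads are 22 mm wide; open, the fingers measure 114 mm over their backs; the gripper's body (76 mm by 85 mm) begins 54 mm behind the grasp point. The pads swing forward as they close: fully open they stand 13 mm farther back than shut.
Start: joints at [1.165, 0.332, -0.065, 1.46, 0.022, 1.35, -0.088], TCP at [0.233, -0.58, 0.231] pointing down, gripper open.
Joint ranges: [-2.6, 2.6], [-0.5, 2.12], [-1.47, 1.34], [0.16, 2.42], [-1.27, 4.41], [0.06, 2.06], [-2.6, 2.6]. Speed limits (rad/s): [2.22, 2.22, 2.79, 2.79, 3.14, 3.14, 3.14].

## Interface

Orientations are given as a unit quaternion [x, y, z, w].
In Python, from workcell import manip, viewer gives the robot as it stands.
- The arm moves only by the tool move_arm, never from a script. Its argument "deltas" is a list of rows, each a list of 7 numbers: the shift along the tool's x, y, z in m, then the turn, a rotation vector about the tool's x, y, z in degrees, then the opening, from -1 (shut) to 1 (fully open). In form: [[dx, dy, dz, wx, wy, wz, gripper], ...]. A call has 1 to 10 rows; each row shifts and turns the commanded pose from where the row before left it, along the tool's axes as they then stand; what a row does not reach is not made up. A row lasts 1/8 s, in which the tool goes at most 62.5 mm and 10.7 degrees, less where a joint would pass 70% of its speed; a pose out of reach is approached as far as the arm can. A call with a gripper value outside its range is refused whole. The fingers move at their own pace and stop on an object; "force" is the grip in N (left out, the last holds). Time passes only in rows, so rows that do not move let the fingers close. It gives the time, the measured TCP pose, the force and the opening at its end, in the units of the state.
- manip.get_obs(): the state, without advancing time (a new reading comes with each control period).
- viewer.camera(name): name is "scene" or "side" or "wrist"; returns (picture, depth): 384x512x3 uint8, red, green, blue; 384x512 float32, m along the optical axis (not along the pixel's ray), 0 where there is no reading.
- viewer.calibration(name): a dict with "fx", "fy", "cx", "cy" (pixels), "dist" ([k1, k2, p1, p2, k3] as OpenCV has them; the pictures are not rectified), "R" (3x3) and "t" (3): a world point X has camera coordinates R X + t; the wrist camera has in their place "T_tool_cam" (4x4, takes a point from camera to tool coordinates, whose origin is the TCP and whose axes are the flange's). Camera axes: x right, y down, z forward; pixel columns grow to the right and rows downward; lengths in m; the calibration is good to about 2 mm. A picture is of the moment at which its call begins: read the wrist's pose just before it. calibration takes no time and is no camera call.
- manip.hand_in(): hands the job in, once; it reports no verdict.
The state is a dict: "clock": time; "joint_pos": joint angles; "joint_velocities": joint speeds; "tau": joint torques, N m; "position": TCP position; "ee_rot": TCP orientation; "ft_force": force on the tool from outside, world axes, zero at the start; "torque": the same for the moment, N m; "grip_width": opening from 0.0 (shut) to 1.0 (fully open).
Only numpy, scipy, OpenCV 4.12 (cv2) and the standard library are available. Lean on these libraries where they do the work, as an engineer would, in place of code of your own. Each camera call takes 0.05 s, during which the arm holds its last target.

## Task

The flow cell is only started in its channel on the photometer. Pick up the screwdriver and, with its tip on the brass boss, nudge the cell into the head in small gentle taps, on past the spot where a side spring stiffens it, until it sits right against the solid stop hidden inside; never press hard on it. Then lay the screwdriver back on the bench clear of the photometer, and leave the vials undisturbed.

Things in the scene. Friction and masses are not known exactly. Their poses are not given: they have to be found in the camera images.
- screwdriver: Loose screwdriver, about 60 g, lying on the bench: green plastic handle about 85 mm long and 22 mm thick, straight steel blade 6 mm thick. Overall about 177 mm. Its own axes do not run along it: take its direction from the two points.
- handle (a point): Point on the axis of the screwdriver at the middle of the green handle, 11 mm above the bench as it lies; grip here across the handle, from above.
- tip (a point): Point on the axis of the screwdriver at the end of the blade, 128 mm from point handle.
- flow_cell: Flow cell, a loose dark block 60 mm long (x), 30 mm wide (y), 36 mm high (z), 0.14 to 0.28 kg; origin at the centre of its underside, which lies on the channel floor, 12 mm above the bench. Its +x points into the photometer; the nose is 30 mm ahead of the origin. It starts with its nose about 25 to 40 mm inside the mouth. Sliding friction on the floor is 0.7 to 2 N.
- boss (a point): Centre of the flat face of the brass push boss (15 mm across, stands 4 mm out) on the rear end of the flow cell that faces the robot, 34 mm behind the cell's origin and 15 mm above its underside (27 mm above the bench). Push here along the cell's +x, slowly (about 20 mm/s). Two small red-capped ports sit above it.
- photometer: Fixed bench photometer: pale box 110 mm wide (y), 152 mm long (x), 88 mm high, on a 12 mm base plate that reaches 76 mm out in front of it towards the robot. Lamp and detector stick out of its sides to y = 87 and -80 mm. Origin on the bench under the middle of the channel's mouth, which is in the box's front face; +x points into the channel.
- mouth (a point): Middle of the channel's floor at its mouth, 12 mm above the bench. The channel is 33 mm wide and 42 mm high; two low rails (tops 26 mm above the bench) flank it for 46 mm before the mouth. From about 40 mm inside, a spring in the side wall rubs on the cell: the push needed rises to 2 to 6 N, but the cell keeps moving.
- channel (a point): A point on the channel's floor 90 mm inside the mouth, out of sight. Somewhere near it, 68 to 118 mm inside the mouth and different each time, the solid end stop (end_stop) meets the cell's nose; the boss then stands 4 to 54 mm inside the mouth. There the cell stops and the force rises steeply. Pushing with more than 15 N, even as a brief knock, damages the cell.
- vial_2: Amber vial with blue cap and red label, 24 mm across, 73 mm high, standing to the left of the photometer; origin at the centre of its underside.
- vial_3: Amber vial with blue cap and yellow label, 24 mm across, 73 mm high, standing to the left of the photometer; origin at the centre of its underside.
Not all that is in view belongs to the job. What is shaped like the flow_cell but green or purple is not meant.

How it is judged:
On the way, in this order (a step that is already met when the one before it is completed fails the run):
1. the screwdriver is picked up (height (world z) of handle above 0.02 m and contact force between the fingers and screwdriver above 1 N), for 0.2 s.
2. the flow cell is pushed home against the stop in the head (x of end_stop_c0 in the frame of flow_cell below 0.0375 m), for 0.1 s.
At the end, for the whole second after the job is handed in: The flow cell lies straight in its channel with its nose within 1.5 mm of the hidden stop; the screwdriver lies still and flat on the bench, not touching the photometer, its tip more than 60 mm from the middle of the cell (x of end_stop_c0 in the frame of flow_cell below 0.0375 m and angle between the x axis of flow_cell and the x axis of photometer, either way round below 0.08 rad and linear speed of flow_cell below 0.01 m/s and height (world z) of handle below 0.018 m and height (world z) of tip below 0.03 m and linear speed of screwdriver below 0.02 m/s and horizontal distance between tip and flow_cell above 0.06 m and contact force between screwdriver and photometer below 0.1 N).
It fails at once if the screwdriver presses on the flow cell with more than 15 N (contact force between screwdriver and flow_cell above 15 N).
It fails at once if the screwdriver pushes the flow cell elsewhere than with its tip on the brass boss (contact force between screwdriver and flow_cell above 1 N and distance between tip and boss above 0.015 m).
It fails at once if the robot touches the flow cell itself instead of using the screwdriver (contact force between any of the fingers, the arm and flow_cell above 0.5 N).
It fails at once if a vial is pushed more than 15 mm or knocked over (distance of any of vial_2, vial_3 from where it was at the start of the episode above 0.015 m or angle between any of vial_2, vial_3's own z axis and vertical above 0.6 rad).
It also fails if it takes over 72 s, if anything falls off the work surface, if the arm or the gripper's body presses on something with over 40 N, if the wrist force passes 120 N, or if a joint passes its speed limit or range.

## Working session

There is one attempt and no reset: what is moved stays moved. The work goes in short steps, Python scripts to look and compute and a tool call to move; the robot and the scene stay as the last step left them, time stands still between calls to the robot, and variables do not carry over. Pictures are saved under pics/ and viewed, and the job is handed in when it is done.

Besides the shell and the picture viewer there is one more tool, called after "Request:" as name([rows], argument=value, ...), one row to a line, values as JSON. move_arm: Moves the arm, as the interface text tells. Its arguments: {"type":"object","properties":{"deltas":{"type":"array"},"force":{"type":"number"}},"required":["deltas"]}

```bash
mkdir -p pics
cat > h.py <<'E'
import numpy as np, cv2
from workcell import manip, viewer
from scipy.spatial.transform import Rotation as Ro
def K(c): return np.array([[c['fx'],0,c['cx']],[0,c['fy'],c['cy']],[0,0,1.]])
def pose(o):
    T=np.eye(4);T[:3,:3]=Ro.from_quat(o['ee_rot']).as_matrix();T[:3,3]=o['position'];return T
def ext(name,c,o=None):
    if name!='wrist': return np.array(c['R']),np.array(c['t'])
    W=pose(o)@np.array(c['T_tool_cam']); return W[:3,:3].T,-W[:3,:3].T@W[:3,3]
def ray(c,R,t,uv):
    n=cv2.undistortPoints(np.array(uv,float).reshape(-1,1,2),K(c),np.array(c['dist'],float)).reshape(-1,2)
    d=np.c_[n,np.ones(len(n))]; return -R.T@t,d@R
def onplane(c,R,t,uv,z):
    C,d=ray(c,R,t,uv); return C+d*((z-C[2])/d[:,2])[:,None]
def bydepth(c,R,t,uv,dep):
    C,d=ray(c,R,t,uv); return C+d*np.array(dep)[:,None]
def snap(name,fn):
    o=manip.get_obs(); im,d=viewer.camera(name); cv2.imwrite('pics/'+fn+'.png',im[:,:,::-1]); np.savez('pics/'+fn+'.npz',im=im,d=d)
    c=viewer.calibration(name); R,t=ext(name,c,o); return im,d,c,R,t
E
python3 - <<'E'
from h import *
o=manip.get_obs(); print({k:np.round(v,3) for k,v in o.items()})
for n in ['scene','side','wrist']:
    im,d,c,R,t=snap(n,n+'0'); print(n,-R.T@t, R[2])
    np.savez('pics/cal_'+n+'0',R=R,t=t)
E
```

```text
{'clock': np.float64(0.0), 'joint_pos': array([ 1.165,  0.333, -0.065,  1.461,  0.022,  1.35 , -0.088]), 'joint_velocities': array([-0.001,  0.001,  0.001, -0.001, -0.   ,  0.001,  0.   ]), 'tau': array([-0.0000e+00, -6.2544e+01,  4.9000e-02, -3.9162e+01,  1.6000e-02,
        1.0000e-02, -0.0000e+00]), 'position': array([ 0.233, -0.579,  0.231]), 'ee_rot': array([ 0.982,  0.19 , -0.   , -0.001]), 'ft_force': array([0.276, 0.366, 1.113]), 'torque': array([-0.006, -0.016, -0.026]), 'grip_width': np.float64(1.0)}
scene [-0.04030867  0.4866906   0.38742505] [ 0.7198508  -0.58207326 -0.37816075]
side [-0.04132138  0.58699317  0.63325573] [ 0.60520381 -0.5659812  -0.55981571]
wrist [ 0.29689916 -0.55423819  0.37266592] [-0.25253348 -0.09934665 -0.96247446]
```

View pics/scene0.png

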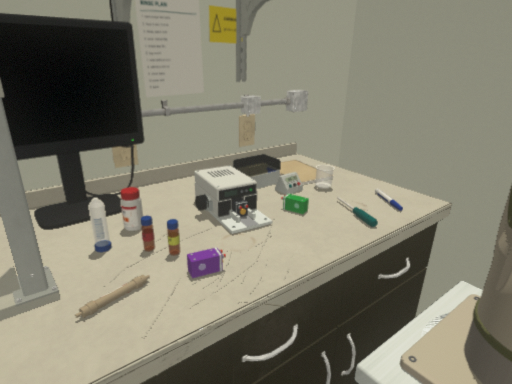

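View pics/side0.png

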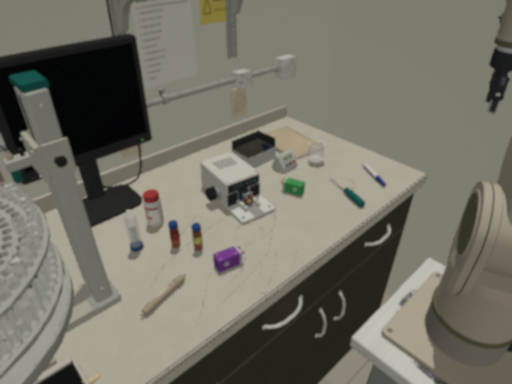

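View pics/wrist0.png

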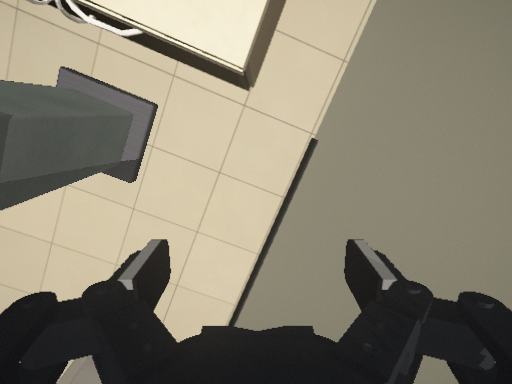

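The scene view shows the screwdriver with its handle near (365,216) and blade to about (338,200). The photometer is near (230,195), with the flow cell in its mouth near (243,210). The vials are near (148,234) and (173,238), and the green and purple decoys at (296,204) and (205,262). I'll zoom in for measurements.

Run:
```python
from h import *
for n,b in [('scene',(180,160,400,240)),('side',(190,140,400,230))]:
    z=np.load(f'pics/{n}0.npz'); im=z['im']; d=z['d']; c=viewer.calibration(n); R,t=ext(n,c)
    x0,y0,x1,y1=b
    cr=cv2.resize(im[y0:y1,x0:x1,::-1],None,fx=3.6,fy=3.6,interpolation=cv2.INTER_CUBIC); cv2.imwrite(f'pics/{n}0z.png',cr)
    h=cv2.cvtColor(im,cv2.COLOR_RGB2HSV)
    m=cv2.inRange(h,(70,80,20),(100,255,200)); m[:,:330]=0
    nn,l,st,ce=cv2.connectedComponentsWithStats(m); 
    for i in range(1,nn):
        if st[i,4]>15:
            ys,xs=np.where(l==i); print(n,st[i],onplane(c,R,t,[ce[i]],.011)[0])
            P=onplane(c,R,t,np.c_[xs,ys],.011); q=P[:,:2]-P[:,:2].mean(0); w,v=np.linalg.eigh(q.T@q); a=q@v[:,1]; print('axis',v[:,1],a.min(),a.max())
```

```text
scene [354 208  23  18 174] [ 0.40778083 -0.21751289  0.011     ]
axis [-0.90581137  0.42368121] -0.05264882080606625 0.04646939534000418
side [345 189  19  17 122] [ 0.40694007 -0.21431821  0.011     ]
axis [-0.9323705   0.36150415] -0.04510530434389047 0.040531450670644
```

```bash
ls pics
```

```text
cal_scene0.npz
cal_side0.npz
cal_wrist0.npz
scene0.npz
scene0.png
scene0z.png
side0.npz
side0.png
side0z.png
wrist0.npz
wrist0.png
```

View pics/scene0z.png

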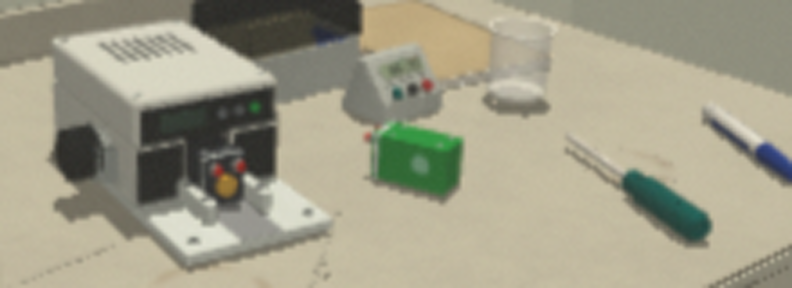

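View pics/side0z.png

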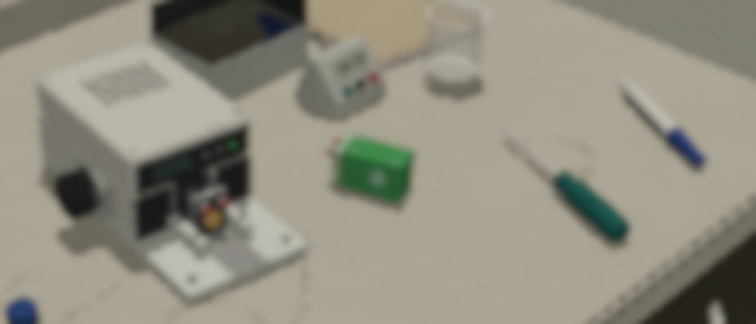

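Run:
```python
from h import *
def go(n,b,pts):
    c=viewer.calibration(n);R,t=ext(n,c)
    for nm,u,v,z in pts:
        print(n,nm,onplane(c,R,t,[[b[0]+u/3.6-.4,b[1]+v/3.6-.4]],z)[0].round(4))
go('scene',(180,160),[('tip',570,137,.011),('hend',697,228,.011),('boss',227,186,.027),('plateFL',190,250,.012),('plateFR',330,215,.012),('boxtopFL',137,100,.1),('boxtopFR',272,76,.1),('boxtopBL',58,42,.1)])
go('side',(190,140),[('tip',507,133,.011),('hend',617,233,.011),('boss',212,218,.027),('plateFL',190,290,.012),('plateFR',307,240,.012),('boxtopFL',134,163,.1),('boxtopFR',246,123,.1),('boxtopBL',40,82,.1)])
```

```text
scene tip [ 0.5287 -0.2582  0.011 ]
scene hend [ 0.375  -0.2038  0.011 ]
scene boss [0.5836 0.0328 0.027 ]
scene plateFL [0.546  0.0888 0.012 ]
scene plateFR [ 0.5322 -0.0153  0.012 ]
scene boxtopFL [0.5935 0.0959 0.1   ]
scene boxtopFR [ 0.5798 -0.0009  0.1   ]
scene boxtopBL [0.7221 0.0807 0.1   ]
side tip [ 0.5222 -0.2525  0.011 ]
side hend [ 0.3735 -0.1998  0.011 ]
side boss [0.5851 0.0335 0.027 ]
side plateFL [0.5448 0.0912 0.012 ]
side plateFR [ 0.5299 -0.0147  0.012 ]
side boxtopFL [0.5971 0.0966 0.1   ]
side boxtopFR [0.5825 0.0008 0.1   ]
side boxtopBL [0.7363 0.0785 0.1   ]
```

Request:
move_arm([
  [0.033,-0.03,0,0,0,4,1],
  [0.036,-0.028,0,0,0,4.5,1],
  [0.036,-0.027,0,0,0,4.5,1],
  [0.038,-0.024,0,0,0,4.5,1],
  [0.039,-0.022,0,0,0,4.5,1],
  [0.041,-0.019,0,0,0,4.5,1],
  [0.042,-0.016,0,0,0,4.5,1],
  [0.043,-0.013,0,0,0,4.5,1],
  [0.02,-0.004,0,0,0,4.5,1],
  [0,0,0,0,0,0,1],
])

```text
clock: 1.4
position: [0.5283, -0.3749, 0.2304]
ee_rot: [0.988, -0.156, -0.0, -0.0]
ft_force: [0.2, 0.1, -0.4]
grip_width: 1.0
```

Run:
```python
from h import *
o=manip.get_obs(); print({k:np.round(v,3) for k,v in o.items()}); print(pose(o)[:3].round(3))
im,d,c,R,t=snap('wrist','wrist1'); np.savez('pics/cal_wrist1',R=R,t=t)
```

```text
{'clock': np.float64(1.4), 'joint_pos': array([ 0.69 ,  0.391, -0.193,  1.387,  0.074,  1.371, -1.387]), 'joint_velocities': array([ 0.03 , -0.033,  0.016,  0.034,  0.003,  0.001,  0.054]), 'tau': array([-1.5620e+00, -6.5084e+01, -2.5900e+00, -4.0334e+01, -6.4000e-02,
       -9.0000e-02, -1.0610e+00]), 'position': array([ 0.528, -0.375,  0.23 ]), 'ee_rot': array([ 0.988, -0.156, -0.   , -0.   ]), 'ft_force': array([ 0.186,  0.069, -0.393]), 'torque': array([-0.031, -0.012, -0.05 ]), 'grip_width': np.float64(1.0)}
[[ 0.951 -0.308 -0.001  0.528]
 [-0.308 -0.951  0.001 -0.375]
 [-0.001 -0.001 -1.     0.23 ]]
```

View pics/wrist1.png

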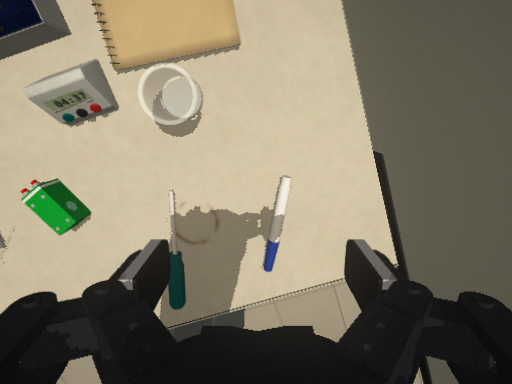

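Wrist view: the handle is at about (176,281) and the tip at (171,191). The TCP has gone too far in x, which still gives a good view for measuring.

```bash
cat > sd.py <<'E'
from h import *
def drv(fn,n='wrist',zh=.011):
    z=np.load(f'pics/{fn}.npz'); k=np.load(f'pics/cal_{fn}.npz'); c=viewer.calibration(n); R,t=k['R'],k['t']
    h=cv2.cvtColor(z['im'],cv2.COLOR_RGB2HSV)
    m=cv2.inRange(h,(75,90,20),(100,255,200)); m[:170]=0
    nn,l,st,ce=cv2.connectedComponentsWithStats(m); i=1+st[1:,4].argmax()
    ys,xs=np.where(l==i); P=onplane(c,R,t,np.c_[xs,ys],zh)
    r=cv2.minAreaRect(P[:,:2].astype(np.float32)*1000); print(fn,st[i],r)
    return c,R,t
if __name__=='__main__':
    c,R,t=drv('wrist1')
    print(onplane(c,R,t,[[171,191],[174,252]],.011))
E
python3 sd.py
```

```text
wrist1 [168 252  17  57 773] ((409.5586242675781, -217.52413940429688), (22.337265014648438, 88.5736312866211), 70.52361297607422)
[[ 0.53208744 -0.26068795  0.011     ]
 [ 0.4513134  -0.23169248  0.011     ]]
```

Request:
move_arm([
  [-0.03,-0.02,0,0,0,1.5,1],
  [-0.04,-0.03,0,0,0,0,1],
  [-0.04,-0.03,0,0,0,0,1],
  [-0.04,-0.028,0,0,0,0,1],
  [-0.011,-0.004,0.02,0,0,0,1],
  [0,0,0.04,0,0,0,1],
  [0,0,0.04,0,0,0,1],
  [0,0,0.03,0,0,0,1],
  [0,0,0,0,0,0,1],
])

```text
clock: 2.58
position: [0.41, -0.2171, 0.0999]
ee_rot: [0.985, -0.17, -0.002, -0.0]
ft_force: [0.0, -0.5, 0.5]
grip_width: 1.004
```

Run:
```python
from h import *
o=manip.get_obs(); print(pose(o)[:3].round(4), o['joint_pos'].round(2))
im,d,c,R,t=snap('wrist','wrist2'); np.savez('pics/cal_wrist2',R=R,t=t)
import sd; sd.drv('wrist2')
```

```text
[[ 0.9422 -0.3352 -0.0035  0.41  ]
 [-0.3351 -0.9422  0.0013 -0.2171]
 [-0.0038 -0.     -1.      0.0999]] [ 0.65  0.12 -0.27  2.01  0.04  1.02 -1.56]
wrist2 [ 245  170   26   75 1843] ((399.76837158203125, -214.21926879882812), (20.49071502685547, 64.9766845703125), 71.01361846923828)
```

View pics/wrist2.png

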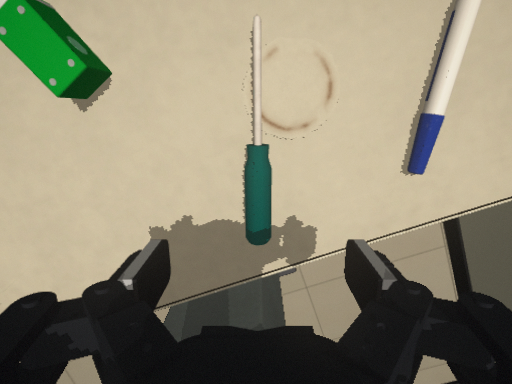

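The screwdriver is aligned with the tool and centred at column 258. The handle spans rows 145 to 245 and the tip is at (257,16). Before descending I'll check these positions.

Run:
```python
from h import *
k=np.load('pics/cal_wrist2.npz');c=viewer.calibration('wrist')
P=onplane(c,k['R'],k['t'],[[257,16],[257.5,145],[258.5,240]],.011);print(P)
T=pose(manip.get_obs()); print((P-T[:3,3])@T[:3,:3])
```

```text
[[ 0.53265109 -0.26091792  0.011     ]
 [ 0.44905898 -0.23156494  0.011     ]
 [ 0.37249573 -0.20525065  0.011     ]]
[[ 0.12906958  0.00027968  0.09034102]
 [ 0.04047444  0.00064147  0.09043761]
 [-0.04047992  0.00151037  0.09052597]]
```

Request:
move_arm([
  [0.001,0.001,0.03,0,0,0,1],
  [0,0,0.03,0,0,0,1],
  [0,0,0.02,0,0,0,1],
  [0,0,0.01,0,0,0,1],
  [0,0,0.005,0,0,0,1],
  [0,0,0,0,0,0,1],
], force=40)

```text
clock: 3.38
position: [0.4134, -0.2186, 0.007]
ee_rot: [0.985, -0.17, 0.0, 0.0]
ft_force: [0.3, 0.5, 0.8]
grip_width: 0.998
```

Request:
move_arm([
  [0,0,0,0,0,0,-1],
  [0,0,0,0,0,0,-1],
  [0,0,0,0,0,0,-1],
  [0,0,0,0,0,0,-1],
  [0,0,0,0,0,0,-1],
  [0,0,0,0,0,0,-1],
  [0,0,0,0,0,0,-1],
  [0,0,0,0,0,0,-1],
], force=40)

```text
clock: 4.38
position: [0.4131, -0.2184, 0.0066]
ee_rot: [0.985, -0.17, 0.0, 0.0]
ft_force: [-1.4, 0.9, 5.7]
grip_width: 0.24
```

Request:
move_arm([
  [0,0,-0.01,0,0,0,-1],
  [0,0,-0.02,0,0,0,-1],
  [0,0,-0.03,0,0,0,-1],
  [0,0,-0.04,0,0,0,-1],
  [0,0,0,0,0,0,-1],
  [0,0,0,0,0,0,-1],
])

```text
clock: 5.12
position: [0.4127, -0.2182, 0.1061]
ee_rot: [0.985, -0.17, -0.0, 0.0]
ft_force: [-0.4, -0.9, -1.0]
grip_width: 0.232
```

Run:
```python
from h import *
o=manip.get_obs(); print(pose(o)[:3].round(4), o['grip_width'],o['ft_force'])
im,d,c,R,t=snap('wrist','wrist3'); np.savez('pics/cal_wrist3',R=R,t=t)
```

```text
[[ 9.422e-01 -3.349e-01 -1.000e-04  4.127e-01]
 [-3.349e-01 -9.422e-01 -1.000e-04 -2.182e-01]
 [-1.000e-04  1.000e-04 -1.000e+00  1.061e-01]] 0.2318547383362019 [-0.39153324 -0.94901569 -1.02757266]
```

View pics/wrist3.png

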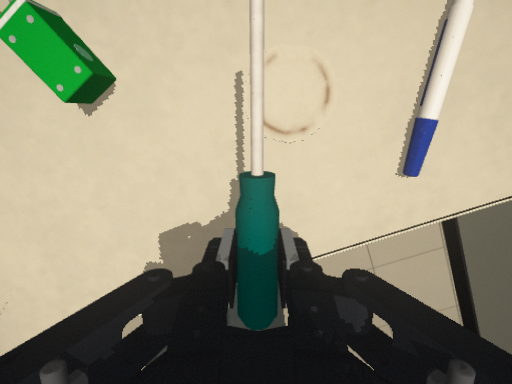

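The screwdriver is held straight. The blade runs from (257,0) to (257,172), and its tip is just outside the wrist view. I'll get the blade line in the tool frame from depth.

```bash
cat > blade.py <<'E'
from h import *
import sys
def blade(fn):
    z=np.load(f'pics/{fn}.npz');c=viewer.calibration('wrist');T=np.array(c['T_tool_cam'])
    R=T[:3,:3].T;t=-R@T[:3,3]; im=z['im'];d=z['d']; out=[]
    for v in range(4,168,20):
        P=bydepth(c,R,t,[[u,v] for u in range(235,285)],d[v,235:285])
        zz=P[:,2]; ok=(d[v,235:285]>0)&(zz<zz[d[v,235:285]>0].min()+.004)
        out.append([v,*P[ok].mean(0)*1000,zz[ok].min()*1000,ok.sum()])
    print(np.round(out,1))
blade(sys.argv[1])
E
python3 blade.py wrist3
```

```text
[[  4.  109.5   0.   -6.   -7.3  16. ]
 [ 24.  102.3   0.   -6.1  -7.5  14. ]
 [ 44.   94.9   0.   -6.   -7.7  14. ]
 [ 64.   87.2   0.   -6.   -7.2  14. ]
 [ 84.   79.2  -0.   -6.2  -7.6  14. ]
 [104.   71.   -0.   -6.   -7.1  14. ]
 [124.   62.3  -0.   -5.8  -7.1  14. ]
 [144.   53.4   0.2  -5.8  -7.3  13. ]
 [164.   44.1   0.4  -6.1  -7.5  12. ]]
```

Request:
move_arm([
  [0,0,-0.03,0,0,-6,-1],
  [0,0,-0.04,0,0,-6,-1],
  [0.004,-0.03,-0.03,0,0,0,-1],
  [0.004,-0.04,-0.03,0,0,0,-1],
  [0.004,-0.045,-0.015,0,0,0,-1],
  [0.004,-0.045,0,0,0,0,-1],
  [0.004,-0.045,0,0,0,0,-1],
  [0.001,-0.033,0,0,0,0,-1],
  [0,0,0,0,0,0,-1],
  [0,0,0,0,0,0,-1],
])

```text
clock: 6.42
position: [0.4648, 0.014, 0.2505]
ee_rot: [0.998, -0.066, -0.001, 0.0]
ft_force: [-0.0, 0.8, -1.0]
grip_width: 0.236
```

```bash
python3 - <<'E'
from h import *
o=manip.get_obs(); print(pose(o)[:3].round(4), o['grip_width'],o['ft_force'],o['joint_pos'].round(2))
im,d,c,R,t=snap('wrist','wrist4'); np.savez('pics/cal_wrist4',R=R,t=t)
E
python3 blade.py wrist4
```

```text
[[ 9.912e-01 -1.322e-01 -1.600e-03  4.648e-01]
 [-1.322e-01 -9.912e-01 -2.000e-04  1.400e-02]
 [-1.500e-03  4.000e-04 -1.000e+00  2.505e-01]] 0.23634649563492588 [-0.01863474  0.8052028  -1.02186174] [ 0.42 -0.   -0.54  1.81 -0.    1.34 -1.82]
[[ 4.000e+00  1.095e+02 -0.000e+00 -5.800e+00 -7.300e+00  1.600e+01]
 [ 2.400e+01  1.023e+02 -2.000e-01 -5.900e+00 -7.000e+00  1.500e+01]
 [ 4.400e+01  9.480e+01  2.000e-01 -6.300e+00 -7.900e+00  1.300e+01]
 [ 6.400e+01  8.720e+01  4.000e-01 -6.200e+00 -8.900e+00  1.200e+01]
 [ 8.400e+01  7.920e+01 -0.000e+00 -6.000e+00 -7.600e+00  1.400e+01]
 [ 1.040e+02  7.090e+01 -1.000e-01 -6.100e+00 -8.300e+00  1.400e+01]
 [ 1.240e+02  6.230e+01 -1.000e-01 -5.900e+00 -7.200e+00  1.400e+01]
 [ 1.440e+02  5.340e+01  2.000e-01 -6.100e+00 -7.600e+00  1.300e+01]
 [ 1.640e+02  4.400e+01  4.000e-01 -5.700e+00 -6.500e+00  1.200e+01]]
```

View pics/wrist4.png

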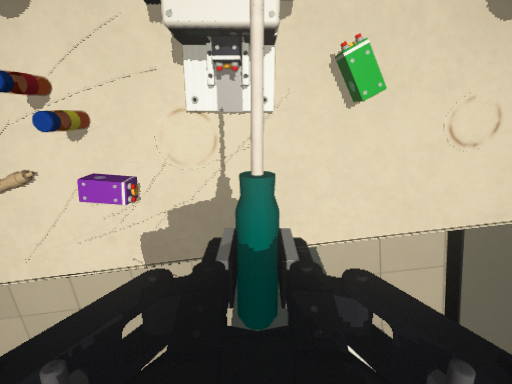

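The plate's front edge is at row 110 (columns 187 to 274). The channel is centred near column 229, and the red ports and boss are near (228,67). The photometer appears almost aligned with the tool. I'll zoom in on it.

Run:
```python
from h import *
im=np.load('pics/wrist4.npz')['im']
cv2.imwrite('pics/w4z.png',cv2.resize(im[0:120,170:290,::-1],None,fx=5,fy=5,interpolation=cv2.INTER_CUBIC))
```

```text
(no output)
```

View pics/w4z.png

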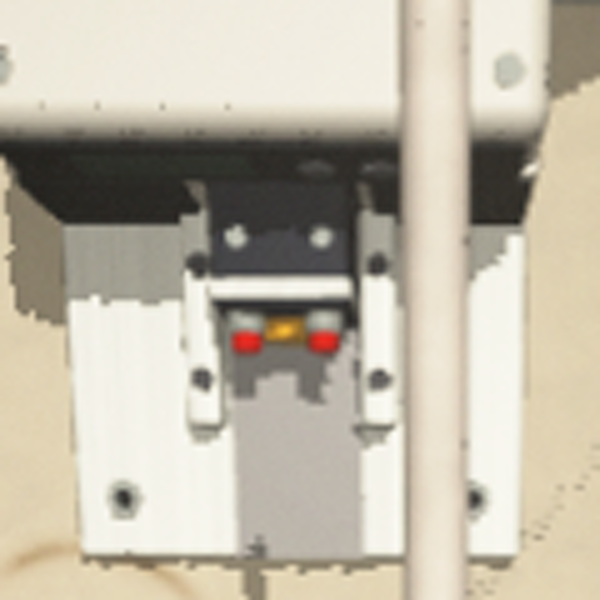

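Run:
```python
from h import *
k=np.load('pics/cal_wrist4.npz');c=viewer.calibration('wrist');T=pose(manip.get_obs())
for nm,u,v,z in [('FL',85,553,.012),('FR',519,553,.012),('BL',63,223,.012),('BR',523,223,.012),('railLo',187,415,.026),('railLi',222,415,.026),('railRi',361,415,.026),('railRo',396,415,.026),('floorL',237,545,.012),('floorR',362,545,.012),('cellL',208,278,.048),('cellR',355,278,.048),('celLedgeback',282,300,.048),('bosstip',284,336,.034),('screwL',202,378,.026),('screwL2',198,263,.026),('screwR',379,378,.026),('screwR2',376,263,.026),('cs1',235,237,.048),('cs2',321,237,.048)]:
    P=onplane(c,k['R'],k['t'],[[170+u/5-.4,v/5-.4]],z)[0]; print(nm,P.round(4),(1000*(P-T[:3,3])@T[:3,:3]).round(1))
```

```text
FL [0.5431 0.0918 0.012 ] [ 67.5 -88.  238.5]
FR [ 0.5289 -0.0153  0.012 ] [ 67.7  20.1 238.5]
BL [0.6165 0.082  0.012 ] [141.6 -88.  238.4]
BR [ 0.6025 -0.0249  0.012 ] [141.9  19.8 238.5]
railLo [0.5701 0.0588 0.026 ] [ 98.6 -58.8 224.5]
railLi [0.569  0.0507 0.026 ] [ 98.6 -50.6 224.5]
railRi [0.5647 0.0185 0.026 ] [ 98.7 -18.1 224.5]
railRo [0.5637 0.0103 0.026 ] [ 98.7  -9.9 224.5]
floorL [0.5401 0.054  0.012 ] [ 69.5 -50.1 238.5]
floorR [0.536  0.0232 0.012 ] [ 69.6 -19.  238.5]
cellL [0.5942 0.0461 0.048 ] [124.2 -49.4 202.5]
cellR [0.5901 0.0149 0.048 ] [124.3 -17.9 202.5]
celLedgeback [0.5879 0.0311 0.048 ] [119.9 -33.7 202.5]
bosstip [0.5828 0.0329 0.034 ] [114.6 -34.9 216.5]
screwL [0.5775 0.0539 0.026 ] [106.6 -54.9 224.5]
screwL2 [0.6015 0.0504 0.026 ] [130.9 -54.7 224.4]
screwR [0.5721 0.0131 0.026 ] [106.7 -13.8 224.5]
screwR2 [0.5962 0.0103 0.026 ] [131.  -14.2 224.5]
cs1 [0.6013 0.039  0.048 ] [132.1 -43.3 202.4]
cs2 [0.5989 0.0209 0.048 ] [132.2 -25.  202.4]
```

Request:
move_arm([
  [-0.02,-0.017,0,0,0,0,-1],
  [-0.015,-0.017,0,0,0,0,-1],
  [0,0,0.03,0,0,0,-1],
  [0,0,0.04,0,0,0,-1],
  [0,0,0.04,0,0,0,-1],
  [0,0,0.04,0,0,0,-1],
  [0,0,0.02,0,0,0,-1],
  [0,0,0,0,0,0,-1],
  [0,0,0,0,0,0,-1],
])

```text
clock: 7.6
position: [0.4355, 0.0532, 0.0823]
ee_rot: [0.998, -0.066, 0.001, -0.0]
ft_force: [0.6, -0.3, -0.0]
grip_width: 0.236
```

Run:
```python
from h import *
o=manip.get_obs(); print(pose(o)[:3].round(4), o['grip_width'],o['ft_force'],o['joint_pos'].round(2))
im,d,c,R,t=snap('wrist','wrist5'); np.savez('pics/cal_wrist5',R=R,t=t)
for n in ['scene','side']:
    im,d,c,R,t=snap(n,n+'5'); cv2.imwrite('pics/'+n+'5z.png',cv2.resize(im[110:290,150:390,::-1],None,fx=3.2,fy=3.2,interpolation=cv2.INTER_CUBIC))
```

```text
[[ 9.913e-01 -1.319e-01  1.400e-03  4.355e-01]
 [-1.319e-01 -9.913e-01 -0.000e+00  5.320e-02]
 [ 1.400e-03 -1.000e-04 -1.000e+00  8.230e-02]] 0.23642849441344332 [ 0.57672078 -0.33482585 -0.0450959 ] [ 0.36  0.12 -0.61  2.08  0.08  0.97 -1.99]
```

View pics/wrist5.png

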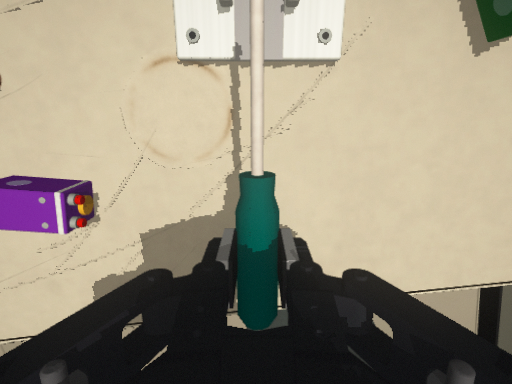

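View pics/scene5z.png

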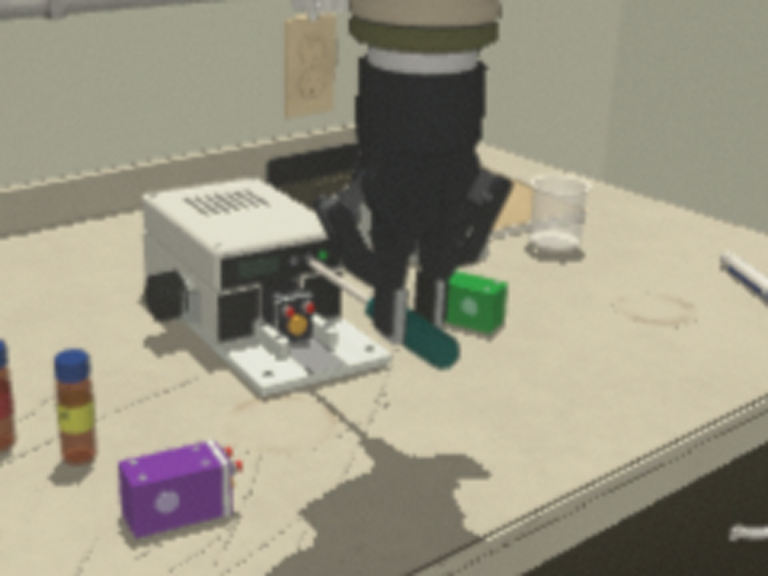

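Run:
```python
from h import *
k=np.load('pics/cal_wrist5.npz');c=viewer.calibration('wrist');T=pose(manip.get_obs())
for p in [[177,57],[343,57],[236,50],[284,50],[192.5,36],[325,36]]:
    P=onplane(c,k['R'],k['t'],[p],.012)[0]; print(P.round(4),(1000*(P-T[:3,3])@T[:3,:3]).round(1))
```

```text
[0.5435 0.0922 0.012 ] [101.7 -52.9  70.5]
[ 0.5289 -0.0168  0.012 ] [101.6  57.   70.5]
[0.5426 0.0528 0.012 ] [106.  -13.7  70.5]
[0.5384 0.0214 0.012 ] [106.   17.9  70.5]
[0.5544 0.0796 0.012 ] [114.1 -41.8  70.5]
[ 0.543  -0.0058  0.012 ] [114.1  44.3  70.5]
```

Request:
move_arm([
  [0,0.001,0.015,0,0,0,-1],
  [0,0,0.02,0,0,0,-1],
  [0,0,0.015,0,0,0,-1],
  [0,0,0.007,0,0,0,-1],
  [0,0,0,0,0,0,-1],
  [0,0,0,0,0,0,-1],
])

```text
clock: 8.5
position: [0.4352, 0.0523, 0.0247]
ee_rot: [0.998, -0.066, 0.0, -0.0]
ft_force: [0.0, -0.3, -0.5]
grip_width: 0.239
```

Run:
```python
from h import *
o=manip.get_obs(); print(pose(o)[:3].round(4), o['grip_width'],o['ft_force'],o['joint_pos'].round(2))
for n in ['scene','side']:
    im,d,c,R,t=snap(n,n+'6'); cv2.imwrite('pics/'+n+'6z.png',cv2.resize(im[150:250,180:320,::-1],None,fx=5,fy=5,interpolation=cv2.INTER_CUBIC))
```

```text
[[ 9.913e-01 -1.316e-01  8.000e-04  4.352e-01]
 [-1.316e-01 -9.913e-01  0.000e+00  5.230e-02]
 [ 8.000e-04 -1.000e-04 -1.000e+00  2.470e-02]] 0.23932080264014974 [ 0.04126617 -0.33557855 -0.51800972] [ 0.33  0.22 -0.59  2.12  0.16  0.84 -2.06]
```

View pics/scene6z.png

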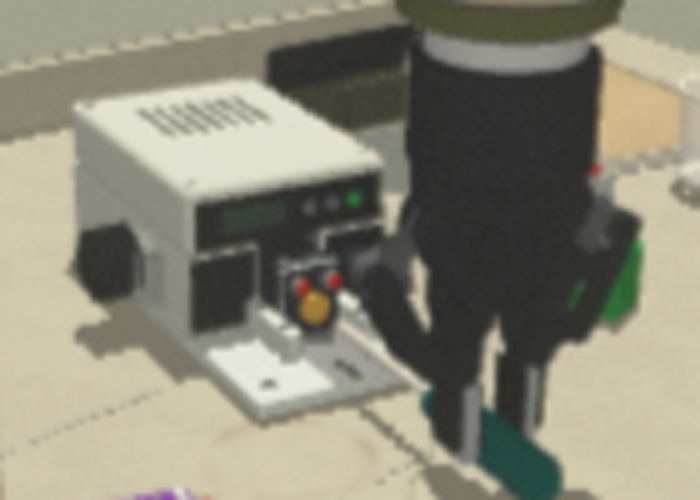

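View pics/side6z.png

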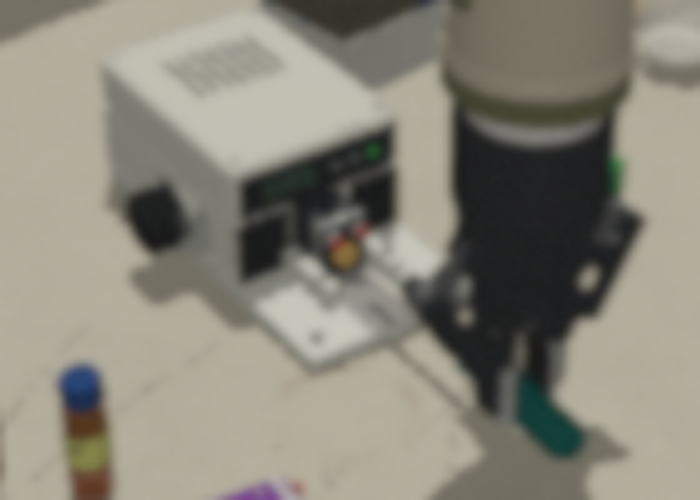

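Request:
move_arm([
  [0.003,0.0008,0.002,0,0,0,-1],
  [0.003,0,0,0,0,0,-1],
  [0.003,0,0,0,0,0,-1],
  [0.003,0,0,0,0,0,-1],
  [0,0,0,0,0,0,-1],
  [0,0,0,0,0,0,-1],
])

```text
clock: 9.35
position: [0.4465, 0.0498, 0.0223]
ee_rot: [0.998, -0.066, -0.0, 0.0]
ft_force: [0.1, -0.2, -0.1]
grip_width: 0.235
```

Run:
```python
from h import *
o=manip.get_obs(); print(pose(o)[:3].round(4), o['grip_width'],o['ft_force'],o['joint_pos'].round(2))
for n in ['scene']:
    im,d,c,R,t=snap(n,n+'7'); cv2.imwrite('pics/'+n+'7z.png',cv2.resize(im[190:240,210:280,::-1],None,fx=10,fy=10,interpolation=cv2.INTER_CUBIC))
T=pose(o)
p=(T@np.array([.127,0,-.0045,1]))[:3]; print('tip',p, cv2.projectPoints(p.reshape(1,3),cv2.Rodrigues(R)[0],t,K(c),np.array(c['dist'],float))[0])
```

```text
[[ 9.913e-01 -1.317e-01 -1.000e-04  4.465e-01]
 [-1.317e-01 -9.913e-01 -1.000e-04  4.980e-02]
 [-1.000e-04  1.000e-04 -1.000e+00  2.230e-02]] 0.23488210879722632 [ 0.07796986 -0.18536723 -0.07494541] [ 0.33  0.25 -0.58  2.09  0.18  0.85 -2.06]
tip [0.57236972 0.0330854  0.02673364] [[[245.3065895  213.01242221]]]
```

View pics/scene7z.png

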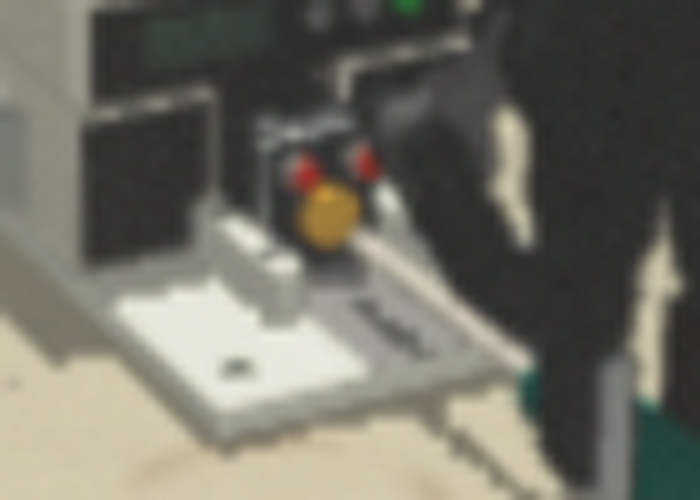

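Request:
move_arm([
  [0.002,0,0,0,0,0,-1],
  [0.002,0,0,0,0,0,-1],
  [0.002,0,0,0,0,0,-1],
  [0.001,0,0,0,0,0,-1],
])

```text
clock: 9.9
position: [0.4537, 0.0489, 0.0223]
ee_rot: [0.998, -0.066, 0.0, -0.0]
ft_force: [1.0, 0.3, -0.0]
grip_width: 0.237
```

Request:
move_arm([
  [0.0015,0,0,0,0,0,-1],
  [0.0015,0,0,0,0,0,-1],
])

```text
clock: 10.15
position: [0.4564, 0.0485, 0.0222]
ee_rot: [0.998, -0.066, -0.0, 0.0]
ft_force: [-1.3, 0.7, -1.2]
grip_width: 0.235
```

Request:
move_arm([
  [0.0015,0,0,0,0,0,-1],
  [0.0015,0,0,0,0,0,-1],
])

```text
clock: 10.4
position: [0.4593, 0.0481, 0.0222]
ee_rot: [0.998, -0.066, -0.0, 0.0]
ft_force: [-0.8, 0.9, -1.3]
grip_width: 0.236
```

Request:
move_arm([
  [0.0015,0,0,0,0,0,-1],
  [0.0015,0,0,0,0,0,-1],
])

```text
clock: 10.65
position: [0.4624, 0.0476, 0.0222]
ee_rot: [0.998, -0.066, -0.0, 0.0]
ft_force: [-1.7, 0.2, -1.8]
grip_width: 0.236
```

Request:
move_arm([
  [0.0015,0,0,0,0,0,-1],
  [0.0015,0,0,0,0,0,-1],
])

```text
clock: 10.9
position: [0.4655, 0.0473, 0.0223]
ee_rot: [0.998, -0.066, 0.0, 0.0]
ft_force: [-1.6, -0.5, -0.8]
grip_width: 0.239
```

```bash
cat > look.py <<'E'
import sys
from h import *
n=sys.argv[1]; o=manip.get_obs(); T=pose(o)
for s in ['scene']:
    im,d,c,R,t=snap(s,s+n); cv2.imwrite('pics/'+s+n+'z.png',cv2.resize(im[190:240,210:280,::-1],None,fx=10,fy=10,interpolation=cv2.INTER_CUBIC))
# line coordinates relative to mouth estimate
m=np.array([.6135,.0285]); e=np.array([.9913,-.1318]); p=(T@np.array([.127,0,-.0045,1]))[:3]; q=p[:2]-np.array([.5669,.0346])
print('tip',p.round(4),'lat mm',1000*(q[0]*-.1318-q[1]*.9913),'along from mouth',1000*(p[:2]-m)@e, o['ft_force'].round(1))
E
python3 look.py 8
```

```text
tip [0.5914 0.0306 0.0268] lat mm 0.7666541956613867 along from mouth -22.179345234746492 [-1.6 -0.5 -0.8]
```

View pics/scene8z.png

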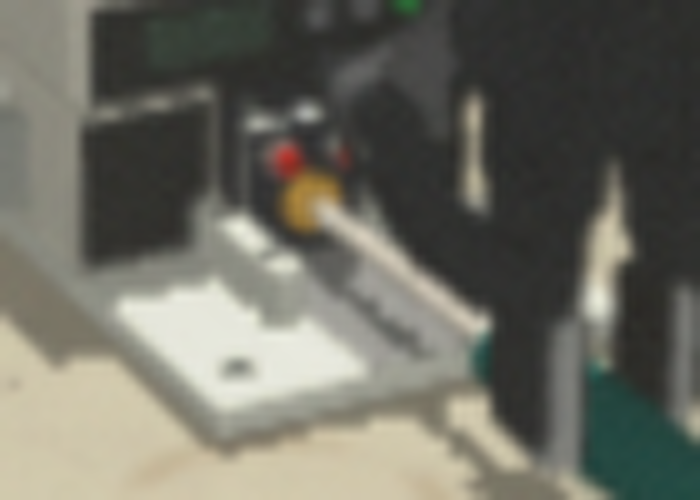

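Request:
move_arm([
  [0.002,-0.0004,-0.0005,0,0,0,-1],
  [0.002,-0.0004,-0.0005,0,0,0,-1],
  [0.002,0,0,0,0,0,-1],
])

```text
clock: 11.32
position: [0.4714, 0.0474, 0.0232]
ee_rot: [0.998, -0.066, -0.0, 0.0]
ft_force: [-2.6, 1.0, -1.8]
grip_width: 0.237
```

Request:
move_arm([
  [0.002,0,0,0,0,0,-1],
  [0.002,0,0,0,0,0,-1],
  [0.002,0,0,0,0,0,-1],
])

```text
clock: 11.7
position: [0.4775, 0.0465, 0.0233]
ee_rot: [0.998, -0.066, -0.0, 0.0]
ft_force: [-2.9, 0.5, -1.9]
grip_width: 0.24
```

Request:
move_arm([
  [0.0015,0,0,0,0,0,-1],
  [0.0015,0,0,0,0,0,-1],
  [0.0015,0,0,0,0,0,-1],
])

```text
clock: 12.08
position: [0.482, 0.0459, 0.0233]
ee_rot: [0.998, -0.066, -0.0, 0.0]
ft_force: [-2.7, 0.4, -0.6]
grip_width: 0.24
```

```bash
python3 look.py 9
```

```text
tip [0.6078 0.0291 0.0278] lat mm 0.025848101746607857 along from mouth -5.685901122160734 [-2.7  0.4 -0.6]
```

View pics/scene9z.png

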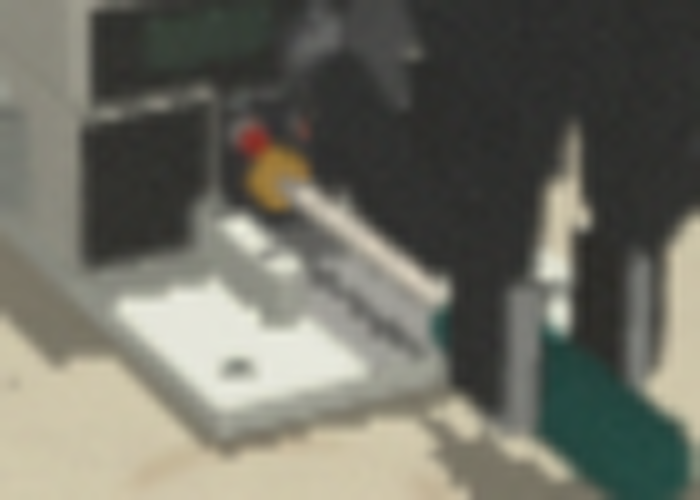

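Request:
move_arm([
  [0.0012,0,0,0,0,0,-1],
  [0.0012,0,0,0,0,0,-1],
])

```text
clock: 12.38
position: [0.4843, 0.0455, 0.0233]
ee_rot: [0.998, -0.066, -0.0, 0.0]
ft_force: [-2.9, 0.2, -1.3]
grip_width: 0.237
```

Request:
move_arm([
  [0.0012,0,0,0,0,0,-1],
  [0.0012,0,0,0,0,0,-1],
])

```text
clock: 12.62
position: [0.4867, 0.0453, 0.0233]
ee_rot: [0.998, -0.066, 0.0, 0.0]
ft_force: [-3.3, 1.1, -1.1]
grip_width: 0.241
```

Request:
move_arm([
  [0.001,0,0,0,0,0,-1],
  [0.001,0,0,0,0,0,-1],
])

```text
clock: 12.88
position: [0.4887, 0.045, 0.0233]
ee_rot: [0.998, -0.066, 0.0, 0.0]
ft_force: [-3.4, 0.5, -1.6]
grip_width: 0.239
```

Request:
move_arm([
  [0.001,0,0,0,0,0,-1],
  [0.001,0,0,0,0,0,-1],
])

```text
clock: 13.12
position: [0.4907, 0.0447, 0.0233]
ee_rot: [0.998, -0.066, 0.0, 0.0]
ft_force: [-3.5, -0.4, -1.4]
grip_width: 0.235
```

Request:
move_arm([
  [-0.0002,0,0,0,0,0,-1],
  [0,0,0,0,0,0,-1],
])

```text
clock: 13.38
position: [0.4906, 0.0447, 0.0234]
ee_rot: [0.998, -0.066, 0.0, 0.0]
ft_force: [-1.8, -0.3, -0.4]
grip_width: 0.236
```

```bash
python3 -c "
from h import *
o=manip.get_obs();print(o['position'],o['ft_force'])"
```

```text
[0.49060988 0.04473505 0.02339517] [-1.80559321 -0.28076304 -0.40829597]
```

Request:
move_arm([
  [-0.0003,0,0,0,0,0,-1],
  [0,0,0,0,0,0,-1],
])

```text
clock: 13.62
position: [0.4904, 0.0449, 0.0235]
ee_rot: [0.998, -0.066, 0.0, -0.0]
ft_force: [-1.7, 0.0, -0.3]
grip_width: 0.236
```

```bash
python3 -c "
from h import *
o=manip.get_obs();print(o['position'],o['ft_force'])"
```

```text
[0.49043256 0.04487099 0.02348483] [-1.67463349  0.04257177 -0.29595734]
```

Request:
move_arm([
  [0.0005,0,0,0,0,0,-1],
  [0.0005,0,0,0,0,0,-1],
  [0.0005,0,0,0,0,0,-1],
])

```text
clock: 14.0
position: [0.4912, 0.0446, 0.0231]
ee_rot: [0.998, -0.066, -0.0, 0.0]
ft_force: [-4.5, -0.0, -1.5]
grip_width: 0.234
```

```bash
python3 -c "
from h import *
o=manip.get_obs();print(o['position'],o['ft_force'])"
```

```text
[0.49122644 0.0446063  0.02313756] [-4.53107769 -0.02769136 -1.53059491]
```

Request:
move_arm([
  [0.0005,0,0,0,0,0,-1],
])

```text
clock: 14.12
position: [0.4919, 0.0445, 0.0232]
ee_rot: [0.998, -0.066, -0.0, 0.0]
ft_force: [-2.9, 0.4, -0.9]
grip_width: 0.235
```

```bash
python3 -c "
from h import *
o=manip.get_obs();print(o['position'],o['ft_force'])"
```

```text
[0.49186962 0.04449996 0.02317578] [-2.90816203  0.35260306 -0.90968767]
```

Just stick-slip, and it moves on. I'll keep tapping in small steps, checking the force after each.

Request:
move_arm([
  [0.0006,0,0,0,0,0,-1],
  [0.0006,0,0,0,0,0,-1],
])

```text
clock: 14.38
position: [0.4933, 0.0443, 0.0233]
ee_rot: [0.998, -0.066, -0.0, 0.0]
ft_force: [-3.9, 0.2, -1.2]
grip_width: 0.234
```

Request:
move_arm([
  [0.0006,0,0,0,0,0,-1],
  [0.0006,0,0,0,0,0,-1],
])

```text
clock: 14.62
position: [0.4945, 0.0442, 0.0233]
ee_rot: [0.998, -0.066, 0.0, 0.0]
ft_force: [-2.4, -0.7, -0.7]
grip_width: 0.234
```

Request:
move_arm([
  [0.0006,0,0,0,0,0,-1],
  [0.0006,0,0,0,0,0,-1],
])

```text
clock: 14.88
position: [0.4957, 0.0441, 0.0233]
ee_rot: [0.998, -0.066, 0.0, 0.0]
ft_force: [-3.3, -1.0, -0.2]
grip_width: 0.234
```

Request:
move_arm([
  [0.0006,0,0,0,0,0,-1],
  [0.0006,0,0,0,0,0,-1],
])

```text
clock: 15.12
position: [0.4969, 0.0439, 0.0233]
ee_rot: [0.998, -0.066, 0.0, 0.0]
ft_force: [-4.4, -0.9, -0.5]
grip_width: 0.237
```

Request:
move_arm([
  [0.0006,0,0,0,0,0,-1],
  [0.0006,0,0,0,0,0,-1],
])

```text
clock: 15.38
position: [0.4981, 0.0438, 0.0233]
ee_rot: [0.998, -0.066, 0.0, 0.0]
ft_force: [-3.5, 1.3, -1.1]
grip_width: 0.238
```

Request:
move_arm([
  [0.0006,0,0,0,0,0,-1],
  [0.0006,0,0,0,0,0,-1],
])

```text
clock: 15.62
position: [0.4993, 0.0436, 0.0233]
ee_rot: [0.998, -0.066, 0.0, 0.0]
ft_force: [-3.8, 0.3, -0.8]
grip_width: 0.243
```

Request:
move_arm([
  [0.0006,0,0,0,0,0,-1],
  [0.0006,0,0,0,0,0,-1],
])

```text
clock: 15.88
position: [0.5005, 0.0434, 0.0233]
ee_rot: [0.998, -0.066, 0.0, 0.0]
ft_force: [-3.3, -0.7, -0.2]
grip_width: 0.238
```

Request:
move_arm([
  [0.0006,0,0,0,0,0,-1],
  [0.0006,0,0,0,0,0,-1],
])

```text
clock: 16.12
position: [0.5016, 0.0433, 0.0233]
ee_rot: [0.998, -0.066, 0.0, 0.0]
ft_force: [-3.1, -0.0, -1.0]
grip_width: 0.245
```

Request:
move_arm([
  [0.0006,0,0,0,0,0,-1],
  [0.0006,0,0,0,0,0,-1],
])

```text
clock: 16.38
position: [0.5028, 0.0431, 0.0233]
ee_rot: [0.998, -0.066, 0.0, 0.0]
ft_force: [-2.6, -0.8, -1.0]
grip_width: 0.235
```

Request:
move_arm([
  [0.0006,0,0,0,0,0,-1],
  [0.0006,0,0,0,0,0,-1],
])

```text
clock: 16.62
position: [0.504, 0.0429, 0.0233]
ee_rot: [0.998, -0.066, 0.0, 0.0]
ft_force: [-2.7, -0.5, -1.0]
grip_width: 0.236
```

Request:
move_arm([
  [0.0006,0,0,0,0,0,-1],
  [0.0006,0,0,0,0,0,-1],
])

```text
clock: 16.88
position: [0.5052, 0.0428, 0.0233]
ee_rot: [0.998, -0.066, 0.0, 0.0]
ft_force: [-2.6, -1.0, -0.9]
grip_width: 0.237
```

Request:
move_arm([
  [0.0006,0,0,0,0,0,-1],
  [0.0006,0,0,0,0,0,-1],
])

```text
clock: 17.12
position: [0.5064, 0.0426, 0.0233]
ee_rot: [0.998, -0.066, 0.0, 0.0]
ft_force: [-3.1, -0.1, -0.7]
grip_width: 0.239
```

Request:
move_arm([
  [0.0006,0,0,0,0,0,-1],
  [0.0006,0,0,0,0,0,-1],
])

```text
clock: 17.38
position: [0.5076, 0.0425, 0.0233]
ee_rot: [0.998, -0.066, 0.0, 0.0]
ft_force: [-2.4, -1.2, -0.7]
grip_width: 0.238
```

Request:
move_arm([
  [0.0006,0,0,0,0,0,-1],
  [0.0006,0,0,0,0,0,-1],
])

```text
clock: 17.62
position: [0.5087, 0.0423, 0.0233]
ee_rot: [0.998, -0.066, -0.0, 0.0]
ft_force: [-3.5, -0.8, 0.1]
grip_width: 0.235
```

Request:
move_arm([
  [0.0006,0,0,0,0,0,-1],
  [0.0006,0,0,0,0,0,-1],
])

```text
clock: 17.88
position: [0.5099, 0.0421, 0.0233]
ee_rot: [0.998, -0.066, 0.0, 0.0]
ft_force: [-2.9, -0.3, -0.9]
grip_width: 0.237
```

Request:
move_arm([
  [0.0006,0,0,0,0,0,-1],
  [0.0006,0,0,0,0,0,-1],
])

```text
clock: 18.12
position: [0.5112, 0.042, 0.0233]
ee_rot: [0.998, -0.066, 0.0, 0.0]
ft_force: [-2.1, -1.9, -0.4]
grip_width: 0.24
```

```bash
python3 look.py 10
```

```text
tip [0.6371 0.0253 0.0278] lat mm -6.230620103880868e-05 along from mouth 23.78978566472937 [-2.1 -1.9 -0.4]
```

View pics/scene10z.png

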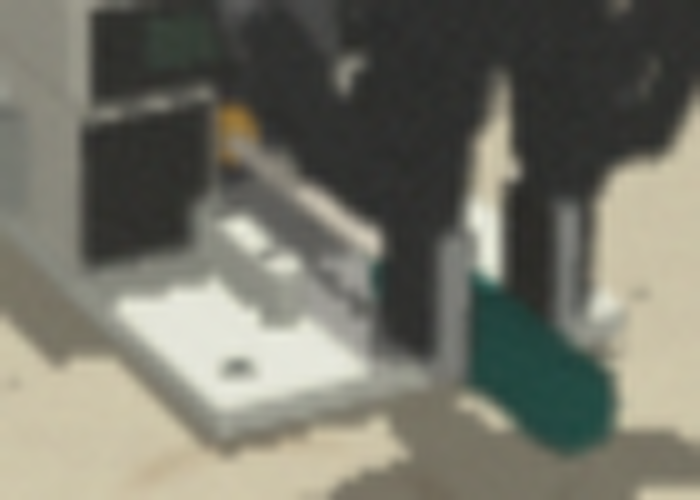

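The tip is on the boss, at about (237,140) in the zoomed view, and both have entered the mouth. Continuing.

Request:
move_arm([
  [0.0006,0,0,0,0,0,-1],
  [0.0006,0,0,0,0,0,-1],
])

```text
clock: 18.42
position: [0.5123, 0.0419, 0.0233]
ee_rot: [0.998, -0.066, 0.0, 0.0]
ft_force: [-3.0, -0.4, -0.5]
grip_width: 0.236
```

Request:
move_arm([
  [0.0006,0,0,0,0,0,-1],
  [0.0006,0,0,0,0,0,-1],
])

```text
clock: 18.68
position: [0.5136, 0.0417, 0.0233]
ee_rot: [0.998, -0.066, 0.0, 0.0]
ft_force: [-2.6, -0.2, -0.5]
grip_width: 0.236
```

Request:
move_arm([
  [0.0006,0,0,0,0,0,-1],
  [0.0006,0,0,0,0,0,-1],
])

```text
clock: 18.92
position: [0.5147, 0.0415, 0.0233]
ee_rot: [0.998, -0.066, 0.0, 0.0]
ft_force: [-3.2, -0.9, -1.8]
grip_width: 0.237
```

Request:
move_arm([
  [0.0006,0,0,0,0,0,-1],
  [0.0006,0,0,0,0,0,-1],
])

```text
clock: 19.18
position: [0.5159, 0.0414, 0.0233]
ee_rot: [0.998, -0.066, 0.0, 0.0]
ft_force: [-1.8, -1.1, -1.2]
grip_width: 0.238
```

Request:
move_arm([
  [0.0006,0,0,0,0,0,-1],
  [0.0006,0,0,0,0,0,-1],
])

```text
clock: 19.42
position: [0.5171, 0.0412, 0.0233]
ee_rot: [0.998, -0.066, 0.0, 0.0]
ft_force: [-3.0, -1.0, -0.9]
grip_width: 0.24
```

Request:
move_arm([
  [0.0006,0,0,0,0,0,-1],
  [0.0006,0,0,0,0,0,-1],
])

```text
clock: 19.68
position: [0.5183, 0.0411, 0.0233]
ee_rot: [0.998, -0.066, 0.0, 0.0]
ft_force: [-3.3, -1.6, -1.4]
grip_width: 0.237
```

Request:
move_arm([
  [0.0006,0,0,0,0,0,-1],
  [0.0006,0,0,0,0,0,-1],
])

```text
clock: 19.92
position: [0.5195, 0.0409, 0.0233]
ee_rot: [0.998, -0.066, 0.0, 0.0]
ft_force: [-4.5, -0.7, -1.5]
grip_width: 0.24
```

Request:
move_arm([
  [0.0006,0,0,0,0,0,-1],
  [0.0006,0,0,0,0,0,-1],
])

```text
clock: 20.18
position: [0.5199, 0.0408, 0.023]
ee_rot: [0.998, -0.066, -0.001, 0.0]
ft_force: [-6.1, -0.8, 0.2]
grip_width: 0.232
```

The arm advanced only 0.4 of the 1.2 mm commanded and the force rose to 6 N, so this is probably the stop. I'll confirm with one tiny step.

Request:
move_arm([
  [0.0004,0,0,0,0,0,-1],
])

```text
clock: 20.3
position: [0.5199, 0.0408, 0.0228]
ee_rot: [0.998, -0.066, -0.001, 0.0]
ft_force: [-7.7, -1.0, -0.9]
grip_width: 0.237
```

```bash
python3 -c "
from h import *
o=manip.get_obs();print(o['position'],o['ft_force'])"
```

```text
[0.519929   0.04075676 0.02284285] [-7.66428787 -0.98769685 -0.9340347 ]
```

Request:
move_arm([
  [0.0003,0,0,0,0,0,-1],
  [0,0,0,0,0,0,-1],
])

```text
clock: 20.55
position: [0.52, 0.0408, 0.0227]
ee_rot: [0.998, -0.066, -0.001, 0.0]
ft_force: [-7.9, -1.0, -0.2]
grip_width: 0.236
```

```bash
python3 look.py 11; python3 -c "
from h import *
o=manip.get_obs();print(o['position'],o['ft_force'])"
```

```text
tip [0.6459 0.0241 0.0269] lat mm 0.02290582382227617 along from mouth 32.69777987617001 [-7.9 -1.  -0.2]
[0.51998332 0.04072073 0.02274752] [-6.79226715  0.13964149 -0.18145867]
```

Request:
move_arm([
  [-0.003,0,0,0,0,0,-1],
  [-0.008,0,0,0,0,0,-1],
  [-0.015,0,0,0,0,0,-1],
  [-0.02,0,0,0,0,0,-1],
  [-0.02,0,0,0,0,0,-1],
  [-0.02,0,0,0,0,0,-1],
  [-0.015,0,0,0,0,0,-1],
  [0,0,-0.02,0,0,0,-1],
  [0,0,-0.04,0,0,0,-1],
  [0,0,-0.04,0,0,0,-1],
])

```text
clock: 21.85
position: [0.4206, 0.0542, 0.1244]
ee_rot: [0.998, -0.066, 0.0, 0.0]
ft_force: [0.6, 0.3, 0.0]
grip_width: 0.238
```

Run:
```python
from h import *
o=manip.get_obs(); print(pose(o)[:3].round(4), o['grip_width'],o['ft_force'],o['joint_pos'].round(2))
im,d,c,R,t=snap('scene','scene12'); cv2.imwrite('pics/scene12z.png',cv2.resize(im[110:290,150:390,::-1],None,fx=3.2,fy=3.2,interpolation=cv2.INTER_CUBIC))
```

```text
[[ 9.913e-01 -1.314e-01  1.000e-04  4.206e-01]
 [-1.314e-01 -9.913e-01 -1.000e-04  5.420e-02]
 [ 1.000e-04  0.000e+00 -1.000e+00  1.244e-01]] 0.2381126366449621 [0.60348336 0.26091452 0.00826468] [ 0.39  0.02 -0.62  2.07  0.01  1.06 -1.94]
```

View pics/scene12z.png

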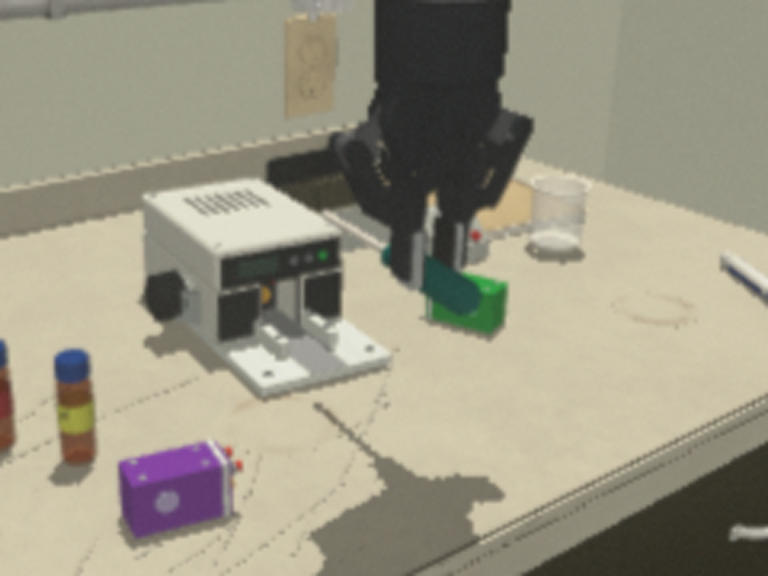

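The cell stayed home: the boss is seen deep in the mouth at (265,295). The vials and decoys are in place. Next I'll return the screwdriver to its original clear spot.

Request:
move_arm([
  [0.003,0.03,0,0,0,0,-1],
  [0.005,0.05,0,0,0,0,-1],
  [0.005,0.05,0,0,0,0,-1],
  [0.005,0.05,0,0,0,0,-1],
  [0.005,0.05,0,0,0,0,-1],
  [0.005,0.041,0,0,0,0,-1],
  [0,0,0,0,0,6,-1],
  [0,0,0.02,0,0,6,-1],
  [0,0,0.03,0,0,0,-1],
  [0,0,0,0,0,0,-1],
])

```text
clock: 23.15
position: [0.4117, -0.2174, 0.0717]
ee_rot: [0.985, -0.17, -0.002, -0.001]
ft_force: [-0.1, 0.2, -0.1]
grip_width: 0.241
```

```bash
python3 - <<'E'
from h import *
o=manip.get_obs(); print(pose(o)[:3].round(4), o['grip_width'],o['ft_force'],o['joint_pos'].round(2))
im,d,c,R,t=snap('wrist','wrist13')
E
python3 blade.py wrist13
```

```text
[[ 9.424e-01 -3.345e-01 -3.100e-03  4.117e-01]
 [-3.345e-01 -9.424e-01  1.800e-03 -2.174e-01]
 [-3.600e-03 -6.000e-04 -1.000e+00  7.170e-02]] 0.24062481025138582 [-0.13788556  0.23035449 -0.0807725 ] [ 0.67  0.17 -0.31  2.03  0.06  0.95 -1.57]
[[ 4.000e+00  1.095e+02  1.000e-01 -6.000e+00 -7.500e+00  1.500e+01]
 [ 2.400e+01  1.024e+02  2.000e-01 -5.900e+00 -7.100e+00  1.500e+01]
 [ 4.400e+01  9.490e+01  0.000e+00 -6.300e+00 -7.800e+00  1.400e+01]
 [ 6.400e+01  8.720e+01  0.000e+00 -6.100e+00 -7.300e+00  1.400e+01]
 [ 8.400e+01  7.930e+01 -0.000e+00 -5.800e+00 -7.100e+00  1.400e+01]
 [ 1.040e+02  7.100e+01 -0.000e+00 -6.000e+00 -7.600e+00  1.400e+01]
 [ 1.240e+02  6.230e+01  2.000e-01 -5.900e+00 -7.700e+00  1.300e+01]
 [ 1.440e+02  5.330e+01  2.000e-01 -5.700e+00 -7.100e+00  1.300e+01]
 [ 1.640e+02  4.410e+01  4.000e-01 -6.000e+00 -7.000e+00  1.200e+01]]
```

View pics/wrist13.png

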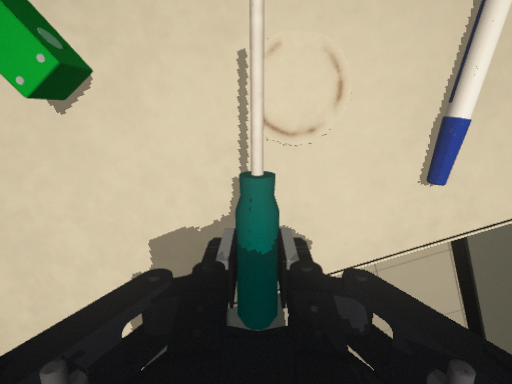

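The grasp is unchanged and the bench below is clear. Lowering.

Request:
move_arm([
  [0,0,0.02,0,0,0,-1],
  [0,0,0.02,0,0,0,-1],
  [0,0,0.014,0,0,0,-1],
  [0,0,0.006,0,0,0,-1],
  [0,0,0.003,0,0,0,-1],
  [0,0,0,0,0,0,-1],
])

```text
clock: 23.95
position: [0.4135, -0.2185, 0.0106]
ee_rot: [0.985, -0.17, 0.0, 0.0]
ft_force: [0.7, -1.1, -0.3]
grip_width: 0.235
```

Request:
move_arm([
  [0,0,0.002,0,0,0,-1],
  [0,0,0.001,0,0,0,-1],
  [0,0,0.0005,0,0,0,-1],
  [0,0,0,0,0,0,-1],
])

```text
clock: 24.45
position: [0.4132, -0.2184, 0.0068]
ee_rot: [0.985, -0.17, 0.0, 0.0]
ft_force: [-0.2, 0.1, 0.2]
grip_width: 0.242
```

Request:
move_arm([
  [0,0,0,0,0,0,-0.3],
  [0,0,0,0,0,0,-0.1],
  [0,0,0,0,0,0,0.3],
  [0,0,0,0,0,0,1],
  [0,0,0,0,0,0,1],
  [0,0,0,0,0,0,1],
  [0,0,0,0,0,0,1],
])

```text
clock: 25.32
position: [0.4133, -0.2183, 0.0068]
ee_rot: [0.985, -0.17, 0.0, 0.0]
ft_force: [-0.9, -0.2, -0.9]
grip_width: 0.999
```

Request:
move_arm([
  [0,0,-0.02,0,0,0,1],
  [0,0,-0.04,0,0,0,1],
  [0,0,-0.05,0,0,0,1],
  [0,0,-0.04,0,0,0,1],
  [0,0,0,0,0,0,1],
  [0,0,0,0,0,0,1],
  [0,0,0,0,0,0,1],
])

```text
clock: 26.2
position: [0.4126, -0.218, 0.1555]
ee_rot: [0.985, -0.17, -0.001, -0.0]
ft_force: [0.5, 0.0, -0.2]
grip_width: 1.001
```

Run:
```python
from h import *
o=manip.get_obs(); print(pose(o)[:3].round(4), o['grip_width'],o['ft_force'])
im,d,c,R,t=snap('wrist','wrist14'); np.savez('pics/cal_wrist14',R=R,t=t)
h=cv2.cvtColor(im,cv2.COLOR_RGB2HSV); m=cv2.inRange(h,(75,90,20),(100,255,200)); m[:,:180]=0
ys,xs=np.where(m>0); P=bydepth(c,R,t,np.c_[xs,ys],d[ys,xs]); print('handle top z',np.percentile(P[:,2],[50,95]))
snap('scene','scene14')
```

```text
[[ 9.423e-01 -3.348e-01 -1.900e-03  4.126e-01]
 [-3.348e-01 -9.423e-01  1.000e-03 -2.180e-01]
 [-2.200e-03 -3.000e-04 -1.000e+00  1.555e-01]] 1.0006921705483374 [ 0.51704164  0.02538473 -0.22586779]
handle top z [0.01943168 0.0217827 ]
```

View pics/wrist14.png

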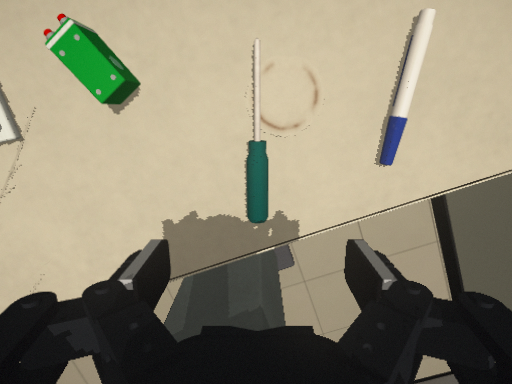

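View pics/scene14.png

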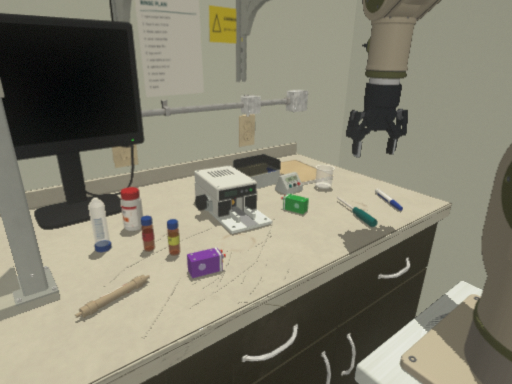

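The screwdriver lies flat and free, with its tip at (257,40) and handle at (257,180). The vials are where they were, and the cell is inside the head. As a last check, I'll compare the boss position with the stop contact point.

Run:
```python
from h import *
c=viewer.calibration('scene');R,t=ext('scene',c)
for f in ['scene12','scene14','scene0']:
    im=np.load(f'pics/{f}.npz')['im']; h=cv2.cvtColor(im,cv2.COLOR_RGB2HSV)
    m=cv2.inRange(h,(10,120,60),(28,255,255)); s=np.zeros_like(m); s[190:220,222:256]=m[190:220,222:256]
    ys,xs=np.where(s>0); C,dv=ray(c,R,t,np.c_[xs,ys])
    P=onplane(c,R,t,[[xs.mean(),ys.mean()]],.027)[0]
    print(f,len(xs),xs.mean(),ys.mean(),P.round(4),1000*(P[:2]-[.6135,.0285])@[.9913,-.1318])
p=np.array([[.6459,.0241,.0269]]); print(cv2.projectPoints(p,cv2.Rodrigues(R)[0],t,K(c),np.array(c['dist'],float))[0])
```

```text
scene12 9 232.66666666666666 201.55555555555554 [0.6465 0.0191 0.027 ] 33.94589533233615
scene14 9 232.66666666666666 201.55555555555554 [0.6465 0.0191 0.027 ] 33.94589533233615
scene0 31 242.41935483870967 210.93548387096774 [0.5855 0.0321 0.027 ] -28.228465905829825
[[[231.17197611 202.11805914]]]
```

The boss stands about 33 mm inside the mouth, which matches the contact at the stop, and it has not moved since I withdrew. Handing in.

```bash
python3 -c "
from workcell import manip
print(manip.hand_in())"
```

```text
the job is handed in; nothing more can be done
None
```

The flow cell is pushed home against the hidden stop and the screwdriver is back on the bench, clear of the photometer. I handed the job in at about 26 s; the hand-in gave no verdict.

- **Pushing:** I gripped the handle from above and pushed on the brass boss in steps of 0.5–2 mm. The spring section needed about 2–4.5 N.
- **The stop:** At about 33 mm past the mouth the arm stopped moving and the force rose to about 8 N. That was the highest reading, against the 15 N limit. I only read the force at the end of each move, so a brief knock between readings would not have shown.
- **Cell position:** In the last scene picture the boss is about 34 mm inside the mouth, against about 33 mm at the stop. Its pixels did not change after I backed off. Only part of the boss is visible, so that picture position is rough.
- **Screwdriver:** It lies flat at its original spot with the handle's top 22 mm above the bench, and the gripper is open and raised.
- **Vials and decoys:** By eye they stand where they were; I did not measure them.

No check failed. The force reading was noisy, by about 1 N.

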